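# Load a waffle into the splitting jig under its hold-down spring

## Task

Load the waffle that lies on the splitting jig's steel infeed ready for the knife: put a fingertip on top of it, press it down hard on the bed, and keep pressing while you slide it between the white cheeks and under the leaf-spring hold-down until its rim is fully home against the two stop pins. Do not pick the waffle up, do not touch the spring itself, and leave the things standing round the jig where they are. Finish clear of the jig, with the waffle left lying flat under the spring.

Things in the scene. Friction and masses are not known exactly. Their poses are not given: they have to be found in the camera images.
- waffle: the waffle to load: a round, stiff baked disc, 86 mm across (rim radius 41 to 43 mm) and 9 mm thick, 15 to 31 g. It starts flat on the jig's infeed, up to 35 mm to either side of the lane's centre line. Origin: centre of its underside, z up. Press on its rear half: the spring comes to lie over the front half. A fingertip that presses too lightly slips on it.
- jig: the splitting jig, screwed to the table: a 266 x 180 mm steel plate, its upper face (the bed) level, 12 mm above the table. Origin: on the table under the plate; +x runs along the lane from the infeed to the stop pins, y across the lane, z up. Infeed: the open plate from x = -135 to -45 mm, y = -87 to 87 mm, with a lip 5 mm high round it. All its surfaces are slick (friction about 0.15).
- bed: the jig's polished steel plate on which the waffle slides; fixed. Origin on its upper face, 12 mm straight above the jig's origin, same axes.
- mouth (a point): on the bed, middle of the lane's mouth (jig x = -12 mm, y = 0), axes as the jig's. The lane, 92 mm wide, runs from here to jig x = 122 mm between two white cheeks 12 mm thick, whose tops are 18 mm above the bed. Before the mouth, low flared lead-in strips (4 mm high) narrow from about 140 mm apart at jig x = -45 mm to the lane's width.
- home (a point): on the bed: where the waffle's origin lies when its rim touches both stop pins (jig x = 35 mm, y = 0); axes as the jig's. The pins, 8 mm thick and 14 mm high, stand at jig x = 77.5 mm, y = 20 and -20 mm. Behind them a bridge crosses the lane at jig x = 96 to 120 mm, its top with screws 36 mm above the bed; it carries the leaf spring.
- toe (a point): lower end of the rounded knuckle of the leaf spring, on the lane's centre line; at rest at jig x = 52 mm, 3.5 mm above the bed. From there the leaf's toe turns up towards the infeed at 40 degrees and ends at jig x = 36 mm, about 17 mm above the bed. The leaf is a dark steel strip 22 mm wide, rising from the knuckle to the bridge. It moves with the leaf.
- leaf (a joint): hinge value (rad) of the leaf spring: 0 with nothing under it, growing as the toe is lifted; about 0.12 with the waffle under it. It presses down with about 1.3 N at rest and 3 N with the waffle under it. Getting the waffle's rim in under the toe takes about 5 N along the lane, so that a light touch slips; a press of some 15 to 20 N carries it in.
- waffle_03: bystander: a loose brown waffle disc, 86 mm across, 10 mm thick, on the table left of the jig. Origin: centre of its underside.
- waffle_09: bystander: a loose waffle disc, 85 mm across, 9 mm thick, on the table on the right of the jig. Origin: centre of its underside.
- jar: bystander: lidded jar, 66 mm across and 84 mm high, standing on the table on the right. Origin: centre of its underside.
Not all that is in view belongs to the job. What is shaped like the waffle but blue is not meant.

How it is judged:
By the outcome, as a careful person would: the job done as asked, in the order asked, and still so for the second after the job is handed in, with the robot touching nothing.
It also fails if it takes over 54 s, if anything falls off the work surface, if the arm or the gripper's body presses on something with over 40 N, if the wrist force passes 120 N, or if a joint passes its speed limit or range.

## Robot

A 7-joint arm with a two-finger parallel gripper is mounted at the origin on a cart in front of the work surface, level with it; the furniture and walls round the work are solid. World frame = base frame: x ahead of the robot, y to its left, z up, the work surface at z = 0. Lengths are in m, angles in rad, forces in N, time in s.
With the tool pointing down it reaches from about 0.4 to 0.85 m from the base axis. Payload 10.4 kg.
Tool frame: the origin (TCP) lies at the very end of the fingers, on their centre line; the grasp point (between the pads) lies 19 mm behind it (grasp_offset is the distance from the TCP to the grasp point, in m); z points along the fingers, y is the line along which they close (so a half turn about z gives the same grasp; the last joint's range is limited). The gripper opens to 85 mm and grips with 20 to 120 N. Pads are 22 mm wide; open, the fingers measure 114 mm over their backs; the gripper's body (76 mm by 85 mm) begins 54 mm behind the grasp point. The pads swing forward as they close: fully open they stand 13 mm farther back than shut.
Start: joints at [-1.306, 0.332, -0.065, 1.46, 0.022, 1.35, -0.088], TCP at [0.177, 0.599, 0.231] pointing down, gripper open.
Joint ranges: [-2.6, 2.6], [-0.5, 2.12], [-1.47, 1.34], [0.16, 2.42], [-1.27, 4.41], [0.06, 2.06], [-2.6, 2.6]. Speed limits (rad/s): [2.22, 2.22, 2.79, 2.79, 3.14, 3.14, 3.14].

## Interface

Orientations are given as a unit quaternion [x, y, z, w].
In Python, from workcell import * gives the robot as it stands.
- The arm moves only by the tool jog_arm, never from a script. Its argument "plan" is a list of rows, each a list of 3 entries, a list of its own where there are three numbers: the turn, a rotation vector about the tool's x, y, z in rad, then the shift along the tool's x, y, z in m, then the finger opening in m, from 0 to 0.0854. A call has 1 to 8 rows; each row is the pose to reach, as a shift and turn from the pose commanded when the call began, along the tool's axes at that moment; what a row does not reach only later rows make up. A row lasts 1/12 s, in which the tool goes at most 41.7 mm and 7.16 degrees, less where a joint would pass 70% of its speed; a pose out of reach is approached as far as the arm can. A call with a gripper value outside its range is refused whole. The fingers move at their own pace and stop on an object; "force" is the grip in N (left out, the last holds). Time passes only in rows, so rows that repeat a pose let the fingers close. It gives the time, the measured TCP pose, the force, the opening and the grip force at its end, in the units of the state.
- get_obs(): the state, without advancing time (a new reading comes with each control period).
- camera(name): name is "side" or "top"; returns a dict with "img" (400x640x3 uint8, red, green, blue), "mtx" (3x3 intrinsics, pixels), "k1" (the pictures are not rectified: a ray, as slopes to the right and down, at radius r is drawn at 1 + k1 r^2 times it, then the intrinsics apply), "extrinsics" (4x4, takes a point from camera to world coordinates). Camera axes: x right, y down, z forward; pixel columns grow to the right and rows downward; lengths in m; the calibration is good to about 2 mm. A picture is of the moment at which its call begins. There is no depth.
- hand_in(): hands the job in; it is judged then, once.
The state is a dict: "clock": time; "joint_pos": joint angles; "joint_velocities": joint speeds; "tau": joint torques, N m; "position": TCP position; "ee_rot": TCP orientation; "ft_force": force on the tool from outside, world axes, zero at the start; "torque": the same for the moment, N m; "grip_width": opening from 0.0 (shut) to 1.0 (fully open); "grasp_force": force on a finger pad.
Only numpy, scipy, OpenCV 4.12 (cv2) and the standard library are available. Lean on these libraries where they do the work, as an engineer would, in place of code of your own. Each camera call takes 0.05 s, during which the arm holds its last target. There are 200 camera calls.

## Working session

There is one attempt and no reset: what is moved stays moved. The work goes in short steps, Python scripts to look and compute and a tool call to move; the robot and the scene stay as the last step left them, time stands still between calls to the robot, and variables do not carry over. Pictures are saved under pics/ and viewed, at most 10 in all, crops included, and the job is handed in when it is done.

Besides the shell and the picture viewer there is one more tool, called after "Call:" as name(argument=value, ...), one argument or row to a line, values as JSON. jog_arm: Moves the arm, as the interface text tells. Its arguments: {"type":"object","properties":{"plan":{"type":"array"},"force":{"type":"number"}},"required":["plan"]}

```bash
mkdir -p pics; cat > h.py <<'E'
from workcell import *
import numpy as np, cv2
from scipy.spatial.transform import Rotation as R
def ray(c,u,v):
    K=c["mtx"];k1=c["k1"]
    d=np.array([[[u,v]]],float)
    p=cv2.undistortPoints(d,np.array(K),np.array([k1,0,0,0.]))[0,0]
    T=np.array(c["extrinsics"]);return T[:3,3],T[:3,:3]@np.array([p[0],p[1],1])
def onz(c,u,v,z):
    o,d=ray(c,u,v);return o+d*(z-o[2])/d[2]
def px(c,P):
    T=np.linalg.inv(np.array(c["extrinsics"]));P=np.atleast_2d(P)
    q=P@T[:3,:3].T+T[:3,3]
    return cv2.projectPoints(q,np.zeros(3),np.zeros(3),np.array(c["mtx"]),np.array([c["k1"],0,0,0.]))[0][:,0]
E
python3 - <<'E'
from h import *
for n in("top","side"):
    c=camera(n);cv2.imwrite(f"pics/{n}0.png",c["img"][...,::-1]);print(n,c["k1"],np.round(c["extrinsics"],3).tolist(),np.round(c["mtx"],1).tolist())
o=get_obs();print(o)
E
```

```text
top 0.04234009501550171 [[-0.021, -0.994, 0.108, 0.381], [-1.0, 0.02, -0.011, -0.055], [0.008, -0.109, -0.994, 1.2], [0.0, 0.0, 0.0, 1.0]] [[466.8, 0.0, 315.3], [0.0, 466.8, 198.3], [0.0, 0.0, 1.0]]
side -0.020067611595132574 [[0.983, -0.134, 0.129, 0.41], [-0.185, -0.649, 0.738, -0.707], [-0.015, -0.749, -0.663, 0.621], [0.0, 0.0, 0.0, 1.0]] [[367.4, 0.0, 322.4], [0.0, 367.4, 199.8], [0.0, 0.0, 1.0]]
{'clock': 0.1, 'joint_pos': array([-1.30559401,  0.332811  , -0.06468704,  1.46086074,  0.02160305,
        1.34990286, -0.08852337]), 'joint_velocities': array([ 0.00045461, -0.00171257,  0.00056771, -0.00265181,  0.00159834,
        0.00162866,  0.00152158]), 'tau': array([ 8.56118586e-04, -6.26740980e+01,  4.87954030e-02, -3.92436540e+01,
        1.63001823e-02,  6.87262407e-03,  2.87557327e-05]), 'position': array([0.17731898, 0.59896561, 0.23059238]), 'ee_rot': array([ 1.43412752e-01,  9.89662755e-01, -6.40486676e-04, -5.96503716e-05]), 'ft_force': array([-0.43165447, -0.05702116, -0.76676119]), 'torque': array([-0.02306066, -0.05845253, -0.03587879]), 'grasp_force': 0.0, 'grip_width': 1.0019896014671008}
```

View pics/top0.png

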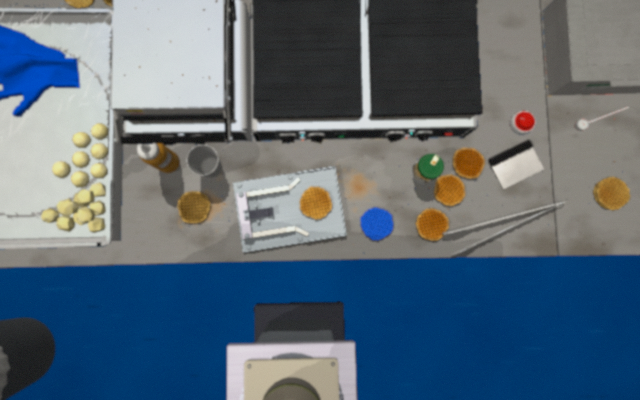

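View pics/side0.png

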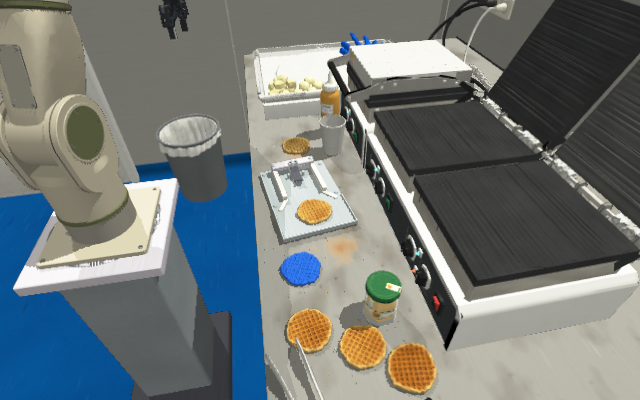

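The top view shows the jig at about (290,210), with its bridge on the left at (243,215), so the lane runs towards image left (+y). The waffle is at (316,203). The side view agrees.

```bash
python3 - <<'E'
from h import *
c=camera("top");im=c["img"];hsv=cv2.cvtColor(im,cv2.COLOR_RGB2HSV)
s=camera("side");sh=cv2.cvtColor(s["img"],cv2.COLOR_RGB2HSV)
def blob(cam,h,near,z):
    m=cv2.inRange(h,(5,110,60),(25,255,255));m=cv2.morphologyEx(m,cv2.MORPH_CLOSE,np.ones((5,5)))
    n,l,st,ce=cv2.connectedComponentsWithStats(m)
    for i in range(1,n):
        if np.hypot(*(ce[i]-near))<12 and st[i,4]>200:
            cn=max(cv2.findContours((l==i).astype(np.uint8),0,1)[0],key=len)[:,0]
            P=np.array([onz(cam,u,v,z)[:2] for u,v in cn]);ctr,r=cv2.minEnclosingCircle((P*1000).astype(np.float32))
            print(st[i],np.round(ce[i],1),"centroid",np.round(onz(cam,*ce[i],z),4),"circ",np.round(ctr,1),r)
blob(c,hsv,(316,203),.019); blob(s,sh,(314,211),.019)
for n,cam,(x0,y0,x1,y1) in(("topc",c,(225,155,355,260)),("sidec",s,(250,145,365,245))):
    cv2.imwrite(f"pics/{n}.png",cv2.resize(cam["img"][y0:y1,x0:x1,::-1],None,fx=6 if n=="topc" else 5.9,fy=6 if n=="topc" else 5.9,interpolation=cv2.INTER_CUBIC)[:600,:800])
E
```

```text
[300 187  32  32 783] [315.5 202.6] centroid [ 0.4985 -0.068   0.019 ] circ [499.2 -67.6] 41.57918167114258
[297 200  35  24 658] [313.8 211. ] centroid [ 0.4989 -0.0729  0.019 ] circ [499.4 -71.4] 43.50299835205078
```

View pics/topc.png

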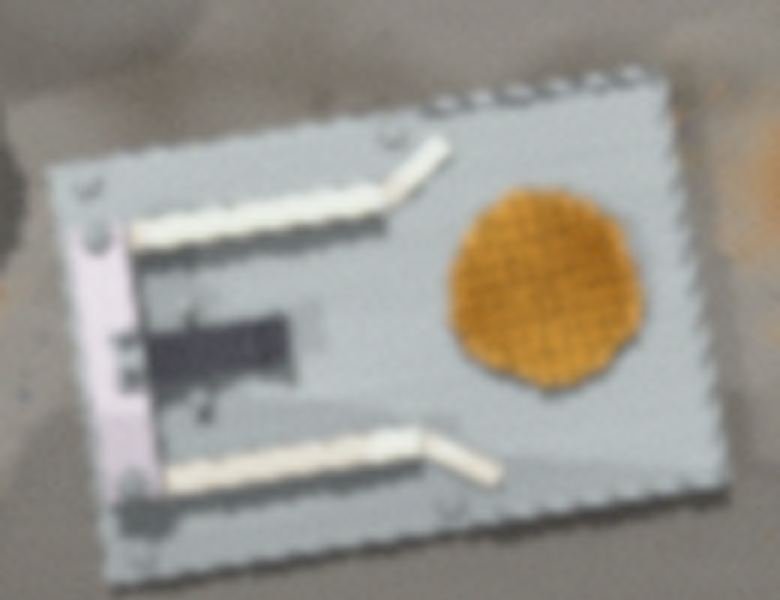

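View pics/sidec.png

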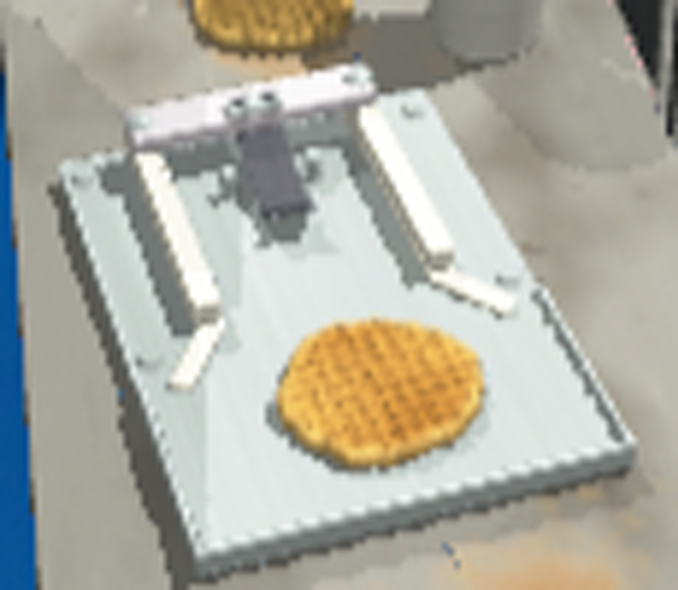

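```bash
cat > m.py <<'E'
from h import *
T=dict(scale=6,off=(225,155));S=dict(scale=5.9,off=(250,145))
def fit(A,B):
    A=np.array(A,float);B=np.array(B);a=A.mean(0);b=B.mean(0)
    r=R.align_vectors(np.c_[B-b,np.zeros(len(B))],np.c_[A-a,np.zeros(len(A))])[0]
    th=r.as_rotvec()[2];M=r.as_matrix()[:2,:2];return th,b-M@a,M,B-(A@M.T+(b-M@a))
def go(n,d,pts):
    c=camera(n);A=[];B=[]
    for u,v,x,y,z in pts:
        A.append([x,y]);B.append(onz(c,u/d["scale"]+d["off"][0],v/d["scale"]+d["off"][1],z)[:2])
    th,t,M,res=fit(A,B);print(n,"th",round(th,4),"t",np.round(t,4),"res mm",np.round(res*1000,1).tolist());return t,M
for xo in(.128,.131):
    go("top",T,[(50,170,xo,-.09,.012),(668,78,xo-.266,-.09,.017),(728,495,xo-.266,.09,.017),(108,585,xo,.09,.012)])
t,M=go("top",T,[(385,197,-.012,-.052,.030),(135,237,.096,-.052,.030),(422,442,-.012,.052,.030),(165,480,.096,.052,.030),(290,348,.036,0,.029)])
go("side",S,[(208,310,-.012,.052,.030),(152,160,.096,.052,.03),(438,255,-.012,-.052,.03),(368,110,.096,-.052,.03)])
E
python3 m.py
```

```text
top th 1.6957 t [0.4806 0.0027] res mm [[-1.0, 0.3], [-0.2, -0.4], [0.1, 1.4], [1.2, -1.3]]
top th 1.6957 t [ 4.81e-01 -3.00e-04] res mm [[-1.0, 0.3], [-0.2, -0.4], [0.1, 1.4], [1.2, -1.3]]
top th 1.6991 t [0.4819 0.0023] res mm [[1.2, 0.7], [0.2, -1.4], [1.1, 0.1], [1.4, 0.0], [-3.9, 0.5]]
side th 1.7095 t [ 0.4865 -0.0023] res mm [[0.2, -1.5], [1.7, -0.8], [-2.5, -0.2], [0.5, 2.5]]
```

```bash
cat >> h.py <<'E'
TH=1.698;O=np.array([.482,.001]);M=np.array([[np.cos(TH),-np.sin(TH)],[np.sin(TH),np.cos(TH)]])
def j2w(x,y): return O+M@[x,y]
def w2j(p): return M.T@(np.array(p[:2])-O)
def to(P):
    o=get_obs();r=R.from_quat(o["ee_rot"]);goal=R.from_matrix(np.c_[np.r_[M[:,0],0],np.r_[M[:,0][1],-M[:,0][0],0],[0,0,-1]])
    print("turn",np.round((r.inv()*goal).as_rotvec(),4),"shift",np.round(r.inv().apply(np.array(P)-o["position"]),4))
E
python3 - <<'E'
from h import *
print(w2j((.499,-.070))); p=j2w(-.097,-.008);print(p)
to((.42,.25,.22)); to((*p,.08))
E
```

```text
[-0.07258299 -0.00785552]
[ 0.50224087 -0.0942014 ]
turn [-1.0000e-04  1.0000e-04  1.1558e+00] shift [-0.3318 -0.2661  0.0112]
turn [-1.0000e-04  1.0000e-04  1.1558e+00] shift [-0.5083 -0.5727  0.1513]
```

Call:
jog_arm(
  plan=[
    [[0,0,0.12],[-0.032,-0.025,0],0],
    [[0,0,0.24],[-0.064,-0.05,0],0],
    [[0,0,0.36],[-0.096,-0.076,0],0],
    [[0,0,0.48],[-0.128,-0.1,0],0],
    [[0,0,0.6],[-0.16,-0.125,0],0],
    [[0,0,0.72],[-0.19,-0.15,0],0],
    [[0,0,0.84],[-0.22,-0.175,0],0],
    [[0,0,0.95],[-0.25,-0.2,0],0],
  ],
  force=60,
)

```text
clock: 1.07
position: [0.3611, 0.3348, 0.2316]
ee_rot: [0.583, 0.813, 0.0, -0.0]
ft_force: [0.0, 1.1, -0.1]
grip_width: -0.001
grasp_force: 0.0
```

```bash
python3 - <<'E'
from h import *
to((*j2w(-.097,-.008),.12));print(get_obs()["clock"])
E
```

```text
turn [ 0.0003 -0.0007  0.1997] shift [-0.4517 -0.0041  0.1113]
1.0667
```

Call:
jog_arm(
  plan=[
    [[0,0,0.05],[-0.035,0,0],0],
    [[0,0,0.1],[-0.07,0,0],0],
    [[0,0,0.15],[-0.105,0,0],0],
    [[0,0,0.2],[-0.14,0,0],0],
    [[0,0,0.2],[-0.175,0,0],0],
    [[0,0,0.2],[-0.21,0,0],0],
    [[0,0,0.2],[-0.245,0,0],0],
    [[0,0,0.2],[-0.28,0,0],0],
  ],
)

```text
clock: 1.73
position: [0.4521, 0.0702, 0.2316]
ee_rot: [0.659, 0.753, 0.0, -0.0]
ft_force: [0.6, 0.6, -0.0]
grip_width: 0.002
grasp_force: 0.0
```

```bash
python3 - <<'E'
from h import *
to((*j2w(-.097,-.008),.06))
E
```

```text
turn [ 0.0007 -0.0007  0.0058] shift [-0.1698  0.0278  0.1715]
```

Call:
jog_arm(
  plan=[
    [[0,0,0],[-0.035,0.006,0.005],0],
    [[0,0,0],[-0.07,0.012,0.025],0],
    [[0,0,0],[-0.105,0.018,0.05],0],
    [[0,0,0],[-0.14,0.024,0.08],0],
    [[0,0,0],[-0.17,0.028,0.11],0],
    [[0,0,0],[-0.17,0.028,0.14],0],
    [[0,0,0],[-0.17,0.028,0.17],0],
    [[0,0,0],[-0.17,0.028,0.17],0],
  ],
)

```text
clock: 2.4
position: [0.4986, -0.0932, 0.0564]
ee_rot: [0.659, 0.752, -0.003, -0.003]
ft_force: [-1.4, 0.7, -0.9]
grip_width: -0.001
grasp_force: 0.0
```

```bash
python3 - <<'E'
from h import *
to((*j2w(-.097,-.008),.03)); o=get_obs();print(o["position"],w2j(o["position"]))
c=camera("side");p=px(c,o["position"]);q=px(c,[*j2w(-.097,-.008),.021]);print(p,q)
cv2.imwrite("pics/s2.png",cv2.resize(c["img"][130:260,240:380,::-1],None,fx=4.5,fy=4.5))
E
```

```text
turn [-0.0083 -0.0001  0.0046] shift [-0.0015  0.0037  0.0264]
[ 0.49859008 -0.09316841  0.05643648] [-0.09551222 -0.00450975]
[[314.59313016 205.08402523]] [[316.64416592 216.32944072]]
```

View pics/s2.png

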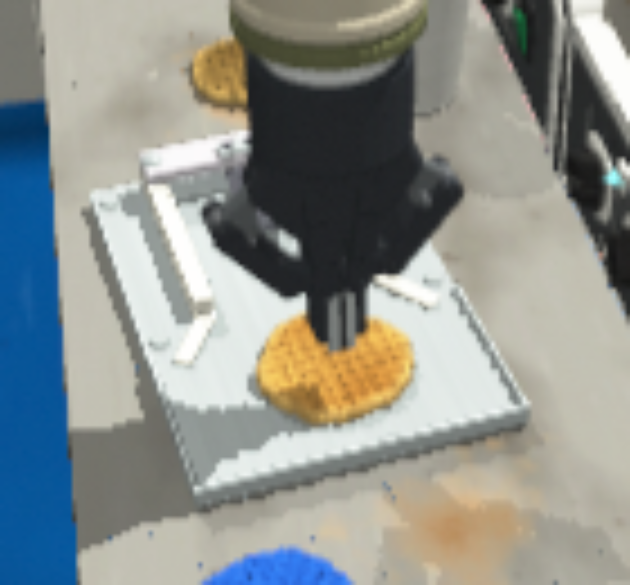

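The closed fingertips are above the waffle's rear half, with the tip at about (342,345) in the crop. Next I descend.

Call:
jog_arm(
  plan=[
    [[0,0,0],[-0.001,0.002,0.015],0],
    [[0,0,0],[-0.001,0.002,0.025],0],
    [[0,0,0],[-0.001,0.002,0.03],0],
    [[0,0,0],[-0.001,0.002,0.034],0],
    [[0,0,0],[-0.001,0.002,0.036],0],
    [[0,0,0],[-0.001,0.002,0.036],0],
  ],
)

```text
clock: 2.95
position: [0.5044, -0.0933, 0.0256]
ee_rot: [0.658, 0.753, 0.0, 0.0]
ft_force: [0.2, -0.5, 0.6]
grip_width: 0.0
grasp_force: 0.0
```

Call:
jog_arm(
  plan=[
    [[0,0,0],[0,0,0.001],0],
    [[0,0,0],[0,0,0.002],0],
    [[0,0,0],[0,0,0.003],0],
    [[0,0,0],[0,0,0.004],0],
    [[0,0,0],[0,0,0.004],0],
    [[0,0,0],[0,0,0.004],0],
  ],
)

```text
clock: 3.45
position: [0.5042, -0.0935, 0.0213]
ee_rot: [0.659, 0.753, -0.0, -0.0]
ft_force: [-0.0, -0.1, -1.0]
grip_width: 0.001
grasp_force: 0.0
```

Call:
jog_arm(
  plan=[
    [[0,0,0],[0,0,0.0005],0],
    [[0,0,0],[0,0,0.001],0],
    [[0,0,0],[0,0,0.0015],0],
    [[0,0,0],[0,0,0.002],0],
    [[0,0,0],[0,0,0.002],0],
  ],
)

```text
clock: 3.87
position: [0.5053, -0.0937, 0.0208]
ee_rot: [0.659, 0.752, 0.001, 0.0]
ft_force: [-4.7, 1.3, 19.6]
grip_width: 0.002
grasp_force: 9.7
```

Call:
jog_arm(
  plan=[
    [[0,0,0],[0.003,-0.001,0],0],
    [[0,0,0],[0.006,-0.002,0],0],
    [[0,0,0],[0.009,-0.003,0],0],
    [[0,0,0],[0.012,-0.004,0],0],
    [[0,0,0],[0.014,-0.005,0],0],
    [[0,0,0],[0.016,-0.006,0],0],
    [[0,0,0],[0.018,-0.007,0],0],
    [[0,0,0],[0.018,-0.008,0],0],
  ],
)

```text
clock: 4.53
position: [0.4963, -0.077, 0.0209]
ee_rot: [0.659, 0.752, 0.002, 0.002]
ft_force: [2.7, 0.2, 11.4]
grip_width: 0.003
grasp_force: 5.2
```

```bash
python3 - <<'E'
from h import *
o=get_obs();print(w2j(o["position"]),M.T@o["ft_force"][:2])
to((*j2w(.01,0),.021))
c=camera("top")
cv2.imwrite("pics/t3.png",cv2.resize(c["img"][155:260,225:355,::-1],None,fx=5,fy=5,interpolation=cv2.INTER_CUBIC))
E
```

```text
[-0.07919206 -0.00429469] [-0.15480837 -2.75096085]
turn [0.0047 0.0008 0.0057] shift [ 0.0892 -0.0038 -0.0002]
```

View pics/t3.png

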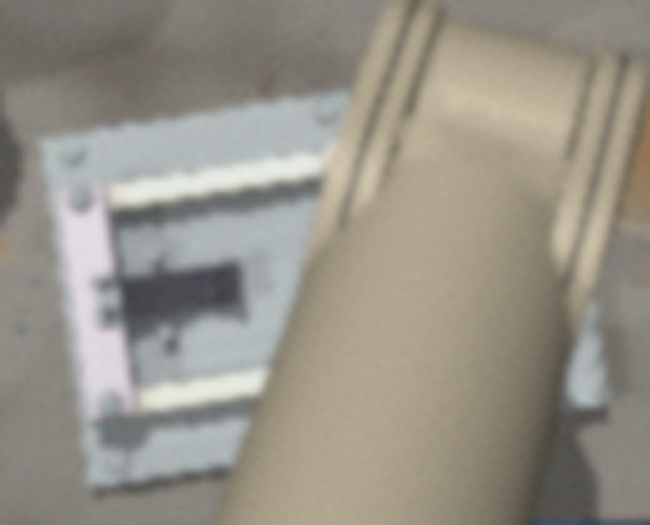

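The arm hides the waffle in the top view, so I'll measure it from the side view.

```bash
cat >> h.py <<'E'
def waf(name=None):
    c=camera("side");h=cv2.cvtColor(c["img"],cv2.COLOR_RGB2HSV)
    m=cv2.inRange(h,(5,110,60),(25,255,255));m=cv2.morphologyEx(m,cv2.MORPH_CLOSE,np.ones((3,3)))
    v,u=np.nonzero(m);P=np.array([onz(c,a,b,.0195)[:2] for a,b in zip(u,v)]);J=(P-O)@M
    k=(J[:,0]>-.13)&(J[:,0]<.09)&(abs(J[:,1])<.07);J=J[k]
    ctr,r=cv2.minEnclosingCircle((J*1000).astype(np.float32));print("waffle jig mm",np.round(ctr,1),round(r,1),"n",len(J),"x",J[:,0].min(),J[:,0].max(),"y",J[:,1].min(),J[:,1].max())
    if name: cv2.imwrite(name,cv2.resize(c["img"][130:260,240:380,::-1],None,fx=4.5,fy=4.5,interpolation=cv2.INTER_CUBIC))
    o=get_obs();print("tcp jig",w2j(o["position"]),o["position"][2],"F",M.T@o["ft_force"][:2],o["ft_force"][2],o["clock"])
E
python3 -c "
from h import *
waf()"
```

```text
waffle jig mm [-58.9  -3.3] 43.8 n 375 x -0.09735708640288615 -0.0236486362640261 y -0.0451445524852533 0.038821060587830046
tcp jig [-0.07914989 -0.00420933] 0.020853822690360853 F [-0.74550939 -1.95959254] 12.722959321861044 4.6333
```

Call:
jog_arm(
  plan=[
    [[0,0,0],[0.002,0,0.0005],0],
    [[0,0,0],[0.006,-0.001,0.0005],0],
    [[0,0,0],[0.01,-0.002,0.0005],0],
    [[0,0,0],[0.014,-0.003,0.0005],0],
    [[0,0,0],[0.018,-0.003,0.0005],0],
    [[0,0,0],[0.022,-0.003,0.0005],0],
    [[0,0,0],[0.026,-0.003,0.0005],0],
    [[0,0,0],[0.028,-0.003,0.0005],0],
  ],
)

```text
clock: 5.3
position: [0.49, -0.0503, 0.0208]
ee_rot: [0.659, 0.752, 0.002, 0.002]
ft_force: [0.7, -4.8, 18.0]
grip_width: -0.004
grasp_force: 8.5
```

```bash
python3 -c "
from h import *
waf('pics/s4.png')"
```

```text
waffle jig mm [-31.1  -1.2] 43.1 n 366 x -0.07059373711700195 0.0017112895438387626 y -0.04157354949017945 0.04180917232765879
tcp jig [-0.05162161 -0.00140707] 0.02078236277105972 F [-2.63144887  0.40593132] 17.949922878950446 5.35
```

View pics/s4.png

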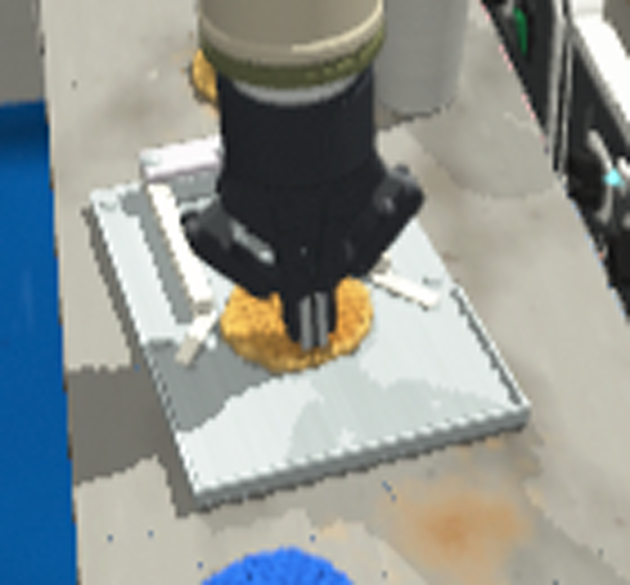

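The waffle is moving with the finger and entering the mouth roughly centred, with its rim spanning (222–372, 320). I'll carry on.

Call:
jog_arm(
  plan=[
    [[0,0,0],[0.002,0,0],0],
    [[0,0,0],[0.006,-0.0005,0],0],
    [[0,0,0],[0.01,-0.001,0],0],
    [[0,0,0],[0.014,-0.001,0],0],
    [[0,0,0],[0.018,-0.001,0],0],
    [[0,0,0],[0.022,-0.001,0],0],
    [[0,0,0],[0.026,-0.001,0],0],
    [[0,0,0],[0.028,-0.001,0],0],
  ],
)

```text
clock: 6.02
position: [0.4863, -0.0223, 0.0209]
ee_rot: [0.659, 0.752, 0.002, 0.003]
ft_force: [5.8, -3.6, 11.8]
grip_width: 0.0
grasp_force: 5.6
```

```bash
python3 -c "
from h import *
waf()"
```

```text
waffle jig mm [-4.  1.] 44.3 n 358 x -0.045845721859361435 0.03425598509401041 y -0.041492935768753104 0.04054947912141474
tcp jig [-0.02332359 -0.001365  ] 0.020888304223836557 F [-2.87659316 -5.01761457] 11.275371710118028 6.0667
```

Call:
jog_arm(
  plan=[
    [[0,0,0],[0,0.001,0.0003],0],
    [[0,0,0],[0,0.0015,0.0007],0],
    [[0,0,0],[0.001,0.0015,0.0007],0],
    [[0,0,0],[0.002,0.0015,0.0007],0],
  ],
)

```text
clock: 6.4
position: [0.487, -0.0212, 0.0208]
ee_rot: [0.659, 0.752, 0.002, 0.002]
ft_force: [-0.8, -7.6, 25.5]
grip_width: 0.003
grasp_force: 12.8
```

```bash
python3 -c "
from h import *
waf()"
```

```text
waffle jig mm [-2.5 -0.1] 43.6 n 370 x -0.045845721859361435 0.03425598509401041 y -0.04269187620965062 0.04054947912141474
tcp jig [-0.02252078 -0.00224357] 0.020742332901594888 F [-5.7152029   2.30406953] 27.00666183259197 6.45
```

Call:
jog_arm(
  plan=[
    [[0,0,0],[0.002,0,0],0],
    [[0,0,0],[0.005,0,0],0],
    [[0,0,0],[0.008,0,0],0],
    [[0,0,0],[0.011,0,0],0],
    [[0,0,0],[0.014,0,0],0],
    [[0,0,0],[0.016,0,0],0],
    [[0,0,0],[0.018,0,0],0],
  ],
)

```text
clock: 7.03
position: [0.4851, -0.0037, 0.0208]
ee_rot: [0.659, 0.752, 0.002, 0.003]
ft_force: [1.0, -8.7, 23.6]
grip_width: 0.002
grasp_force: 12.1
```

```bash
python3 -c "
from h import *
waf('pics/s5.png')"
```

```text
waffle jig mm [13.8 -1.4] 44.0 n 355 x -0.02766737963847773 0.051169850754045426 y -0.0438742373590268 0.03887051553289436
tcp jig [-0.00458135 -0.00256139] 0.020767435437530526 F [-7.29127775  1.26808971] 25.317112447901888 7.0833
```

View pics/s5.png

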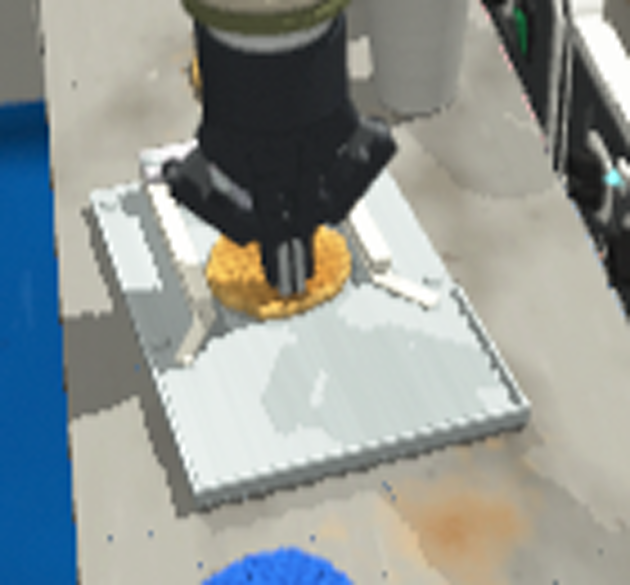

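The waffle is in the lane (crop centre 280,270) and following the finger without slip. I'll advance towards the pins.

Call:
jog_arm(
  plan=[
    [[0,0,0],[0.002,0,0],0],
    [[0,0,0],[0.004,0,0],0],
    [[0,0,0],[0.006,0,0],0],
    [[0,0,0],[0.008,0,0],0],
    [[0,0,0],[0.01,0,0],0],
    [[0,0,0],[0.012,0,0],0],
    [[0,0,0],[0.013,0,0],0],
  ],
)

```text
clock: 7.67
position: [0.4834, 0.0094, 0.0208]
ee_rot: [0.659, 0.752, 0.002, 0.003]
ft_force: [1.4, -9.1, 24.6]
grip_width: 0.001
grasp_force: 12.2
```

```bash
python3 -c "
from h import *
waf()"
```

```text
waffle jig mm [26.2 -1.3] 44.3 n 340 x -0.01472581287414466 0.06436685440460337 y -0.04263153091592984 0.039022728896432185
tcp jig [ 0.00832802 -0.00250226] 0.020750092120541002 F [-7.54641268  0.26795081] 24.615505156760882 7.7167
```

Call:
jog_arm(
  plan=[
    [[0,0,0],[0.001,0,0],0],
    [[0,0,0],[0.002,0,0],0],
    [[0,0,0],[0.003,0,0],0],
    [[0,0,0],[0.004,0,0],0],
    [[0,0,0],[0.005,0,0],0],
  ],
)

```text
clock: 8.13
position: [0.4828, 0.0142, 0.0208]
ee_rot: [0.659, 0.752, 0.002, 0.003]
ft_force: [1.1, -9.3, 25.3]
grip_width: -0.003
grasp_force: 12.3
```

```bash
python3 -c "
from h import *
waf()"
```

```text
waffle jig mm [32.9 -1.2] 43.6 n 344 x -0.010214813084973873 0.06940485665478544 y -0.04384935732899561 0.039022728896432185
tcp jig [ 0.01322775 -0.00248874] 0.02075662013965697 F [-8.00025907 -0.68440618] 24.73528383719827 8.1833
```

Call:
jog_arm(
  plan=[
    [[0,0,0],[0.001,0,0],0],
    [[0,0,0],[0.0015,0,0],0],
    [[0,0,0],[0.002,0,0],0],
    [[0,0,0],[0.0025,0,0],0],
    [[0,0,0],[0.0025,0,0],0],
  ],
)

```text
clock: 8.6
position: [0.4826, 0.0161, 0.0207]
ee_rot: [0.659, 0.752, 0.002, 0.003]
ft_force: [1.2, -10.8, 24.4]
grip_width: 0.0
grasp_force: 12.1
```

```bash
python3 -c "
from h import *
waf()"
```

```text
waffle jig mm [33.2 -1.8] 43.7 n 339 x -0.007762774604556063 0.06940485665478544 y -0.04261089294419135 0.039022728896432185
tcp jig [ 0.01483496 -0.00249866] 0.02078223728635664 F [-10.99623661  -1.09986376] 24.585929039165652 8.65
```

Call:
jog_arm(
  plan=[
    [[0,0,0],[0.0005,0,0],0],
    [[0,0,0],[0.001,0,0],0],
    [[0,0,0],[0.0015,0,0],0],
    [[0,0,0],[0.002,0,0],0],
    [[0,0,0],[0.002,0,0],0],
  ],
)

```text
clock: 9.07
position: [0.4826, 0.017, 0.0208]
ee_rot: [0.66, 0.751, 0.002, 0.004]
ft_force: [2.2, -14.7, 23.3]
grip_width: 0.001
grasp_force: 11.7
```

```bash
python3 -c "
from h import *
waf()"
```

```text
waffle jig mm [35.  -0.2] 44.4 n 337 x -0.006945177540820557 0.07360346219253111 y -0.04261089294419135 0.039022728896432185
tcp jig [ 0.01582109 -0.00257624] 0.020765435155431465 F [-14.26468097  -1.33137188] 22.536626902084155 9.1167
```

Call:
jog_arm(
  plan=[
    [[0,0,0],[0.001,0.001,0],0],
    [[0,0,0],[0.001,0.002,0],0],
    [[0,0,0],[0.001,0.001,0],0],
    [[0,0,0],[0.001,-0.001,0],0],
    [[0,0,0],[0.001,-0.002,0],0],
    [[0,0,0],[0.001,-0.001,0],0],
    [[0,0,0],[0.001,0,0],0],
    [[0,0,0],[0.001,0,0],0],
  ],
)

```text
clock: 9.78
position: [0.4815, 0.0196, 0.0208]
ee_rot: [0.659, 0.752, 0.002, 0.002]
ft_force: [-3.7, -9.1, 29.9]
grip_width: 0.0
grasp_force: 15.1
```

```bash
python3 -c "
from h import *
waf('pics/s6.png')"
```

```text
waffle jig mm [35.1 -0.3] 44.3 n 360 x -0.00649492144608805 0.07360346219253111 y -0.04384935732899561 0.039022728896432185
tcp jig [ 0.01849271 -0.00183701] 0.020763908787229994 F [-8.11231317  3.96691897] 30.89267434941604 9.8333
```

View pics/s6.png

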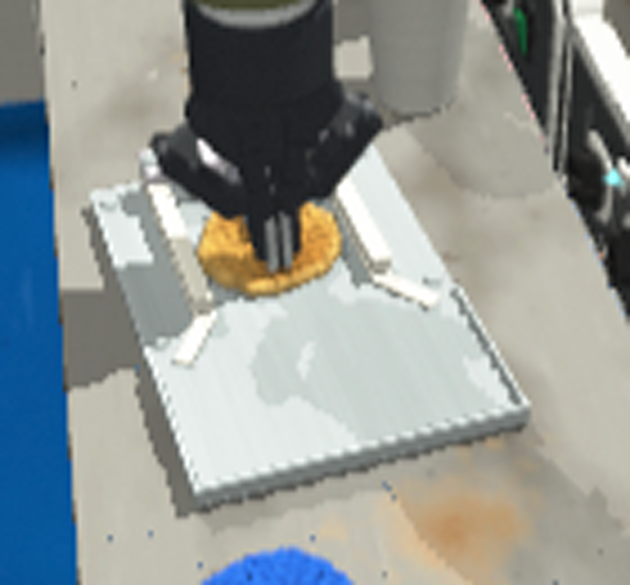

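The waffle's rim stopped while the finger slipped on over it, so it is home against the pins. I'll unload and lift clear.

Call:
jog_arm(
  plan=[
    [[0,0,0],[-0.001,0,-0.001],0],
    [[0,0,0],[-0.002,0.0005,-0.002],0],
    [[0,0,0],[-0.0025,0.001,-0.005],0],
    [[0,0,0],[-0.004,0.001,-0.012],0],
    [[0,0,0],[-0.008,0.001,-0.03],0],
    [[0,0,0],[-0.012,0.001,-0.055],0],
    [[0,0,0],[-0.02,0.001,-0.085],0],
    [[0,0,0],[-0.04,0.001,-0.115],0],
  ],
)

```text
clock: 10.5
position: [0.4838, -0.0165, 0.1342]
ee_rot: [0.657, 0.754, -0.0, -0.001]
ft_force: [0.8, 0.4, -0.2]
grip_width: -0.003
grasp_force: 0.0
```

Call:
jog_arm(
  plan=[
    [[0,0,0],[-0.03,0,-0.02],0],
    [[0,0,0],[-0.06,0,-0.04],0],
    [[0,0,0],[-0.09,0,-0.06],0],
    [[0,0,0],[-0.12,0,-0.06],0],
    [[0,0,0],[-0.15,0,-0.06],0],
    [[0,0,0],[-0.18,0,-0.06],0],
    [[0,0,0],[-0.21,0,-0.06],0],
    [[0,0,0],[-0.24,0,-0.06],0],
  ],
)

```text
clock: 11.17
position: [0.5162, -0.257, 0.1933]
ee_rot: [0.658, 0.753, 0.0, -0.0]
ft_force: [0.6, 0.5, 0.5]
grip_width: -0.004
grasp_force: 0.0
```

```bash
python3 - <<'E'
from h import *
waf()
c=camera("top");h=cv2.cvtColor(c["img"],cv2.COLOR_RGB2HSV);m=cv2.inRange(h,(5,110,60),(25,255,255))
v,u=np.nonzero(m);J=(np.array([onz(c,a,b,.0195)[:2] for a,b in zip(u,v)])-O)@M
J=J[(J[:,0]>-.13)&(J[:,0]<.09)&(abs(J[:,1])<.07)]*1000
print(len(J),cv2.minEnclosingCircle(J.astype(np.float32)),J.min(0),J.max(0))
s=camera("side")
a=cv2.resize(c["img"][165:255,230:320],(540,540),interpolation=cv2.INTER_CUBIC)[:,:400];a=cv2.resize(c["img"][170:250,230:310],(400,400),interpolation=cv2.INTER_CUBIC)
b=cv2.resize(s["img"][150:230,250:330],(400,400),interpolation=cv2.INTER_CUBIC)
cv2.imwrite("pics/fin.png",np.hstack([a,b])[...,::-1])
E
```

```text
waffle jig mm [33.9  0.8] 43.0 n 377 x -0.006945177540820557 0.07520023904871055 y -0.031729624924006744 0.039022728896432185
tcp jig [-0.26616143  0.0006116 ] 0.1935324807532 F [-1.16914133  3.98294778] -0.5964081789310387 11.2167
671 ((38.20226287841797, -3.061020612716675), 42.13273239135742) [ -0.64439076 -44.4691809 ] [76.76951688 39.01575613]
```

View pics/fin.png

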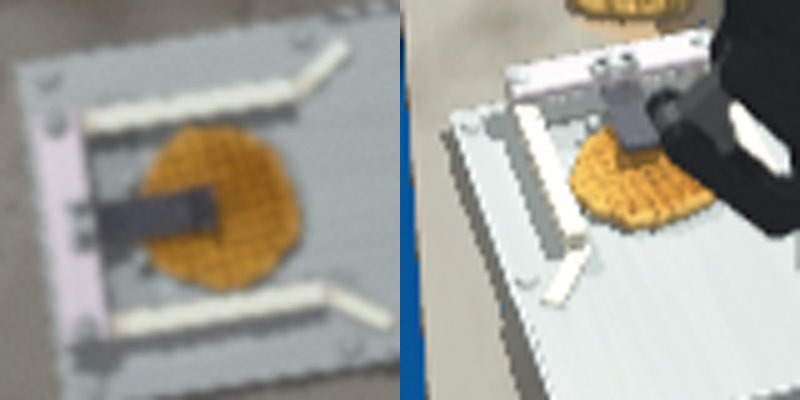

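The top view has the waffle slightly towards the upper (−y) cheek, with a gap near the lower pin at (147,265). I'll measure that against the cheeks.

```bash
cat > chk.py <<'E'
from h import *
from scipy.optimize import least_squares
def run(n):
    c=camera(n);h=cv2.cvtColor(c["img"],cv2.COLOR_RGB2HSV).astype(int)
    v,u=np.mgrid[150:260,225:365];v=v.ravel();u=u.ravel()
    def J(z): 
        o,_=ray(c,0,0);P=cv2.undistortPoints(np.c_[u,v].astype(float)[:,None],np.array(c["mtx"]),np.array([c["k1"],0,0,0.]))[:,0]
        d=np.c_[P,np.ones(len(P))]@np.array(c["extrinsics"])[:3,:3].T;return ((o+d*((z-o[2])/d[:,2])[:,None])[:,:2]-O)@M*1000
    H=h[v,u];Jc=J(.030);Jw=J(.0195)
    white=(H[:,2]>205)&(H[:,1]<40)
    for s in(-1,1):
        k=white&(Jc[:,0]>0)&(Jc[:,0]<88)&(abs(Jc[:,1]-s*52)<10);a=Jc[k];print(n,"cheek",s,k.sum(),"line y at x=35:",np.polyval(np.polyfit(a[:,0]-35,a[:,1],1),0).round(2),"slope",np.polyfit(a[:,0],a[:,1],1)[0].round(3))
    w=(H[:,0]>=5)&(H[:,0]<=25)&(H[:,1]>110)&(H[:,2]>60)&(Jw[:,0]>-20)&(Jw[:,0]<90)&(abs(Jw[:,1])<60)
    m=np.zeros(c["img"].shape[:2],np.uint8);m[v[w],u[w]]=1
    cn=np.concatenate(cv2.findContours(cv2.morphologyEx(m,cv2.MORPH_OPEN,np.ones((2,2))),0,1)[0])[:,0]
    hull=cv2.convexHull(cn)[:,0]
    p=np.array([(onz(c,a,b,.018)[:2]-O)@M*1000 for a,b in hull])
    r=least_squares(lambda q:np.hypot(*(p-q[:2]).T)-q[2],[35,0,43],loss="soft_l1");print(n,"waffle",r.x.round(2))
run("top");run("side")
E
python3 chk.py
```

```text
top cheek -1 114 line y at x=35: -55.34 slope 0.013
top cheek 1 108 line y at x=35: 48.7 slope 0.017
top waffle [36.22  1.07 40.55]
side cheek -1 33 line y at x=35: -58.43 slope 0.001
side cheek 1 98 line y at x=35: 48.22 slope 0.01
side waffle [30.94 -1.95 40.46]
```

Call:
jog_arm(
  plan=[
    [[0,0,0],[-0.03,0.01,-0.03],0],
    [[0,0,0],[-0.05,0.02,-0.06],0],
    [[0,0,0],[-0.05,0.02,-0.09],0],
    [[0,0,0],[-0.05,0.02,-0.12],0],
    [[0,0,0],[-0.05,0.02,-0.15],0],
    [[0,0,0],[-0.05,0.02,-0.15],0],
  ],
)

```text
clock: 11.92
position: [0.5443, -0.3024, 0.3491]
ee_rot: [0.658, 0.753, 0.001, 0.003]
ft_force: [0.2, -0.3, 0.4]
grip_width: 0.003
grasp_force: 0.0
```

```bash
python3 chk.py
```

```text
top cheek -1 101 line y at x=35: -55.33 slope 0.014
top cheek 1 97 line y at x=35: 48.64 slope 0.019
top waffle [36.17  1.08 40.58]
side cheek -1 100 line y at x=35: -55.71 slope 0.002
side cheek 1 99 line y at x=35: 48.31 slope 0.006
side waffle [31.75 -3.51 41.69]
```

Both cheeks put the lane's centre at y ≈ −3.4 mm in my frame. The waffle is at −3.1 (top) and −3.5 (side), so it is centred, and the finger slipped when it met the stops. The arm is clear, so I'm handing in.

```bash
python3 -c "
from workcell import *
print(hand_in())"
```

```text
the job is handed in; nothing more can be done
None
```

I slid the waffle under the leaf spring until it stopped at the pins and handed the job in at about 12 s. It measured within about 1 mm of the lane's centre; contact with both pins is inferred from forces and camera measurements, since the images were too coarse to show it.

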